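# Clip the blood-tube carrier into the shaker and start it

## Robot

A 6-joint arm with a two-finger parallel gripper is mounted at the origin on the work surface. World frame = base frame: x ahead of the robot, y to its left, z up, the work surface at z = 0. Lengths are in mm, angles in rad, forces in N, time in s.
With the tool pointing down it reaches from about 350 to 875 mm from the base axis. Payload 4.2 kg.
Tool frame: the origin (TCP) lies midway between the tips of the shut fingers; the grasp point (between the pads) lies 19 mm behind it (arm.grip_point_offset is the distance from the TCP to the grasp point, in mm); z points along the fingers, x is the direction in which the jaws open and shut, and the axes are right-handed (so a half turn about z gives the same grasp; the last joint's range is limited). The gripper opens to 85 mm and grips with 20 to 120 N. Pads are 22 mm wide; open, the fingers measure 114 mm over their backs; the gripper's body (76 mm by 85 mm) begins 54 mm behind the grasp point. The pads swing forward as they close: fully open they stand 13 mm farther back than shut.
Start: joints at [-0.877, 0.385, 0.008, 0, -1.194, -0.259], TCP at [263.28, -566.818, 231.312] pointing down, gripper open.
Joint ranges: [-3.14, 3.14], [-1.21, 2.06], [-1.07, 1.41], [-3.16, 2.05], [-2.99, -0.16], [-3.1, 3.1]. Speed limits (rad/s): [2.79, 2.79, 3.14, 3.14, 3.14, 3.14].

## Interface

Orientations are given as a unit quaternion [x, y, z, w].
In Python, from bench import arm gives the robot as it stands.
- The arm moves only by the tool move_arm, never from a script. Its argument "targets" is a list of rows, each a list of 7 numbers: the shift along the tool's x, y, z in cm, then the turn, a rotation vector about the tool's x, y, z in degrees, then the closure in counts, from 0 (fully open) to 255 (shut). In form: [[x, y, z, wx, wy, wz, grip], ...]. A call has 1 to 20 rows; each row is the pose to reach, as a shift and turn from the pose commanded when the call began, along the tool's axes at that moment; what a row does not reach only later rows make up. A row lasts 1/8 s, in which the tool goes at most 62.5 mm and 10.7 degrees, less where a joint would pass 70% of its speed; a pose out of reach is approached as far as the arm can. A call with a gripper value outside its range is refused whole. The fingers move at their own pace and stop on an object; the grip force is fixed at half the most. Time passes only in rows, so rows that repeat a pose let the fingers close. It gives the time, the measured TCP pose, the force and the opening at its end, in the units of the state.
- arm.read_state(): the state, without advancing time (a new reading comes with each control period).
- arm.get_image(name): name is "scene" or "top" or "wrist"; returns (picture, depth): 480x640x3 uint8, blue, green, red; 480x640 float32, mm along the optical axis (not along the pixel's ray), 0 where there is no reading.
- arm.camera_params(name): a dict with "mtx" (3x3 intrinsics, pixels), "world_to_cam" (4x4, takes a point from world to camera coordinates); the wrist camera has in their place "mount" (4x4, takes a point from camera to tool coordinates, whose origin is the TCP and whose axes are the tool frame's). Camera axes: x right, y down, z forward; pixel columns grow to the right and rows downward; lengths in mm; the calibration is good to about 2 mm. A picture is of the moment at which its call begins: read the wrist's pose just before it. camera_params takes no time and is no camera call.
- arm.job_done(): hands the job in, once; it reports no verdict.
Trained networks look in the newest picture that a camera, given by its name, has taken for a name from the list of things; names that differ only in an ending like _2 or _b are one class to them, and where a whole thing is asked for, a point or a joint stands for the part that bears it (a point fixed in the world has none). Each returns a list of dicts, best first, with "score" (0 to 1); they miss things now and then, are a little off and sometimes report something else, mostly with a low value. They report only what shows in the picture. A call takes as long as a camera call.
- arm.search_frame(thing, camera): "bbox" ([left, top, right, bottom] in pixels, round what is visible of it).
- arm.tip_of(thing, camera): "uv" ([column, row] in pixels: a listed point, or the origin of a listed thing).
The state is a dict: "clock": time; "joints": joint angles; "joint_vel": joint speeds; "joint_efforts": joint torques, N m; "position": TCP position; "ee_rot": TCP orientation; "contact_force": force on the tool from outside, world axes, zero at the start; "wrist_torque": the same for the moment, N m; "gripper_width": finger opening in mm.
Only numpy, scipy, OpenCV 4.12 (cv2) and the standard library are available. Lean on these libraries where they do the work, as an engineer would, in place of code of your own. Each camera call takes 0.05 s, during which the arm holds its last target.

## Task

Put the carrier with the purple-capped blood tubes on the tube shaker: slide its two ears down into the spring-clip slots and press it gently until it sits flat and fully home on the shaker's floating head, without leaning hard on the head. Then press the green start button and let go. Leave the blue-capped carrier and everything else on the bench where it is.

Things in the scene. Friction and masses are not known exactly. Their poses are not given: they have to be found in the camera images.
- rack: White tube carrier with eight PURPLE-capped tubes, about 0.32 kg. Origin: centre of its underside; z up, y along its length. Decks 60 (x) by 136 (y) mm, end walls out to y = +-70 mm; upper deck's top 37 mm above the underside, tube caps' tops 81 mm. The upper deck is bare at both ends from |y| = 48 to 70 mm (tubes between). The same after a half turn.
- rack_handle (a point): Centre of the purple-capped carrier's handle bar, 107 mm above its underside: a dark bar 12 mm thick (x), 70 mm long (y), 14 mm high, on two posts at its ends, higher than all the tubes. Pinch it across x from above.
- rack_ear_a (a point): Foot of the ear at the carrier's +y end: (0, 75.5, 7) mm in the carrier's frame. Each ear is an upright rib 8 mm thick (x) on the end wall, from y = 70 to 82 mm and from 7 to 30 mm above the underside, its foot rounded.
- rack_ear_b (a point): Foot of the ear at the carrier's -y end: (0, -75.5, 7) mm in the carrier's frame.
- seat (a point): Centre of the floor (its top) of the shaker's floating aluminium head; z up, y along the head. The carrier goes here: origin at this point, y along y either way round. At y = +-72 to 85 mm a cheek 37 mm high stands at each end, flush with the carrier's upper deck when home, with a slot open at the top for the ear. 2 mm of play each way along y. Floor about 96 mm above the bench.
- slot_a (a point): Middle of the slot at the head's +y end, level with the cheek's top: (0, 78.5, 37) mm from seat. The slots are 22 mm wide (x), each lined with two bent steel spring clips: 17 mm apart at their flared tops (41 mm above the floor), 8 mm apart 31 mm above it and 5 mm at the noses, 16 mm above it. They centre the ear and grip it.
- slot_b (a point): The same at the head's -y end: (0, -78.5, 37) mm from seat. The carrier's own weight does not carry the ears past the clips. The drag begins with the carrier some 24 mm above home, peaks some 8 mm above home at 8 to 16 N in all, different each time, then eases a little and goes on until the carrier meets the floor.
- head (a joint): How far the floating head is pushed down on its soft rubber mounts, m (0 when free). It sinks several millimetres while the ears are being pushed in, so the floor is then lower than it was measured, and it comes back up when the push stops. More than 8 mm, about 20 N (the carrier's weight included), is too hard for the mounts.
- start (a joint): Travel of the green start button, m: 0 released, 0.006 fully down; a spring of about 4 N returns it. It counts as pressed beyond 0.004.
- start_top (a point): Centre of the top of the green start button (24 mm across, pressed straight down), on the low dark front panel of the shaker, at (-116, -60) mm from the seat point in the shaker's horizontal frame; nothing within 20 mm of it is higher than it.
- shaker: The tube shaker, fixed to the bench at a position and yaw that differ from run to run. Origin: on the bench under the seat point; its front panel with button, knob and display lies towards its -x. Housing 60 mm high, 212 mm wide (y); front panel 42 mm high.
- rack_blue: The other carrier, the same but with light-BLUE caps, to be left alone. Origin: centre of its underside, y along its length. It may stand nearer or farther than the purple one.
- jar: Sample jar with red lid, 64 mm wide, 72 mm high; bystander. Origin: centre of its underside.
- timer: White bench timer, 60 x 70 x 18 mm; bystander. Origin: centre of its underside.
- tape: Roll of paper tape lying flat, 60 mm across, 19 mm high; bystander. Origin: centre of its underside.
- marker: Marker pen, 130 mm long, 13 mm thick; bystander. Origin: near its middle, on its underside.
- dish: Steel instrument dish 150 x 90 x 28 mm; bystander. Origin: centre of its underside.
- wash: Wash bottle, 62 mm wide, 150 mm high, blue cap; bystander. Origin: centre of its underside.

How it is judged:
By the outcome, as a careful person would: the job done as asked, in the order asked, and still so for the second after the job is handed in, with the robot touching nothing.
It also fails if it takes over 58 s, if anything falls off the work surface, if the arm or the gripper's body presses on something with over 40 N, if the wrist force passes 120 N, or if a joint passes its speed limit or range.

## Working session

There is one attempt and no reset: what is moved stays moved. The work goes in short steps, Python scripts to look and compute and a tool call to move; the robot and the scene stay as the last step left them, time stands still between calls to the robot, and variables do not carry over. Pictures are saved under pics/ and viewed, and the job is handed in when it is done.

Besides the shell and the picture viewer there is one more tool, called after "Emit:" by a JSON object that holds its "op" and its "data", one argument or row to a line. move_arm: Moves the arm, as the interface text tells. Its arguments: {"type":"object","properties":{"targets":{"type":"array","items":{"type":"array","items":{"type":"number"}}}},"required":["targets"]}

```bash
mkdir -p pics; ls
cat > h.py <<'E'
import numpy as np, cv2
from scipy.spatial.transform import Rotation as R
from bench import arm
def cam(name):
    p=arm.camera_params(name); K=np.array(p["mtx"])
    if "world_to_cam" in p: return K,np.linalg.inv(np.array(p["world_to_cam"]))
    s=arm.read_state(); T=np.eye(4); T[:3,:3]=R.from_quat(s["ee_rot"]).as_matrix(); T[:3,3]=s["position"]
    return K,T@np.array(p["mount"])
def ray(name,uv,KT=None):
    K,T=KT or cam(name)
    d=T[:3,:3]@np.linalg.inv(K)@np.array([uv[0],uv[1],1.]); return T[:3,3],d
def at_z(name,uv,z,KT=None):
    o,d=ray(name,uv,KT); return o+d*(z-o[2])/d[2]
def tri(rays):
    A=np.zeros((3,3));b=np.zeros(3)
    for o,d in rays:
        d=d/np.linalg.norm(d);P=np.eye(3)-np.outer(d,d);A+=P;b+=P@o
    x=np.linalg.solve(A,b)
    return x,[np.linalg.norm((np.eye(3)-np.outer(d/np.linalg.norm(d),d/np.linalg.norm(d)))@(x-o)) for o,d in rays]
def proj(name,X,KT=None):
    K,T=KT or cam(name); c=np.linalg.inv(T)@np.append(X,1); u=K@c[:3]; return u[:2]/u[2]
E
python3 - <<'E'
from h import *
s=arm.read_state(); print(s["position"],s["ee_rot"],s["contact_force"],s["clock"])
for n in ["scene","top","wrist"]:
    im,d=arm.get_image(n); cv2.imwrite(f"pics/{n}0.png",im); np.save(f"pics/{n}0d.npy",d)
for n in ["scene","top"]:
    for t in ["rack","rack_blue","shaker"]:
        print(n,t,[(np.round(r["bbox"]),round(r["score"],2)) for r in arm.search_frame(t,n)][:3])
    for t in ["rack_handle","rack_ear_a","seat","slot_a","start_top"]:
        print(n,t,[(np.round(r["uv"],1),round(r["score"],2)) for r in arm.tip_of(t,n)][:5])
print(arm.read_state()["clock"])
E
```

```text
pics
[ 263.03333885 -566.29152451  230.20934392] [ 5.38022047e-01  8.42930028e-01  5.65580219e-04 -9.61432661e-04] [-4.18453891e-04  9.41934299e-01  6.12814588e-02] 0.0
scene rack [(array([241., 313., 321., 374.]), 0.76)]
scene rack_blue [(array([201., 250., 269., 310.]), 0.78)]
scene shaker [(array([311., 182., 446., 288.]), 0.92), (array([453., 170., 487., 226.]), 0.4)]
scene rack_handle [(array([275.7, 320.3]), 0.92), (array([282.7, 348.5]), 0.54), (array([282.4, 228.7]), 0.35)]
scene rack_ear_a [(array([243.5, 362. ]), 0.63)]
scene seat [(array([388.8, 212.3]), 0.93), (array([236.9, 289.3]), 0.39)]
scene slot_a [(array([418.7, 186.8]), 0.68), (array([366.2, 219.9]), 0.6)]
scene start_top [(array([336.2, 208.5]), 0.66)]
top rack [(array([406., 172., 483., 226.]), 0.93)]
top rack_blue []
top shaker [(array([205., 176., 318., 298.]), 0.97)]
top rack_handle [(array([451.1, 188.8]), 0.55)]
top rack_ear_a [(array([479.8, 210.8]), 0.74), (array([407.8, 187.3]), 0.71)]
top seat [(array([256.3, 215.2]), 0.88), (array([338.3, 325.1]), 0.48), (array([264.9, 224. ]), 0.36)]
top slot_a [(array([215.3, 210.5]), 0.95), (array([298.3, 210.7]), 0.77), (array([259. , 213.9]), 0.41)]
top start_top [(array([291.1, 278.8]), 0.57)]
0.95
```

View pics/scene0.png

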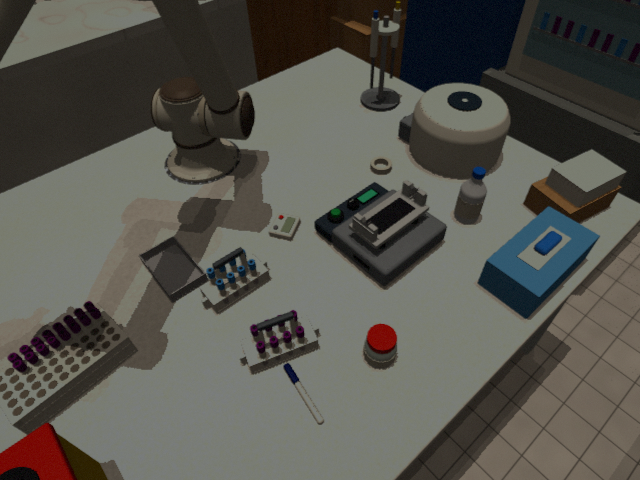

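View pics/top0.png

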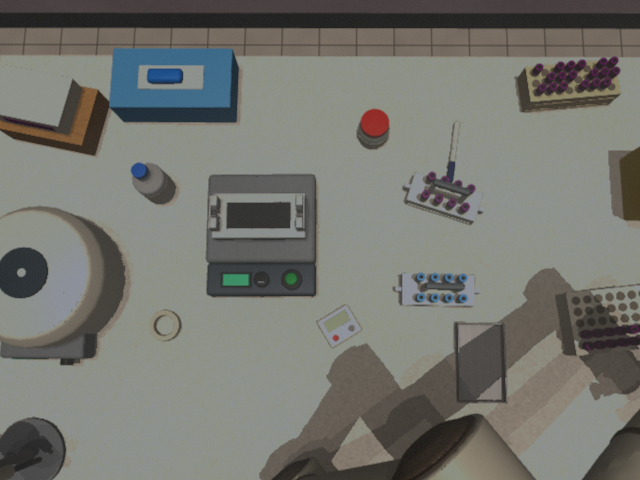

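View pics/wrist0.png

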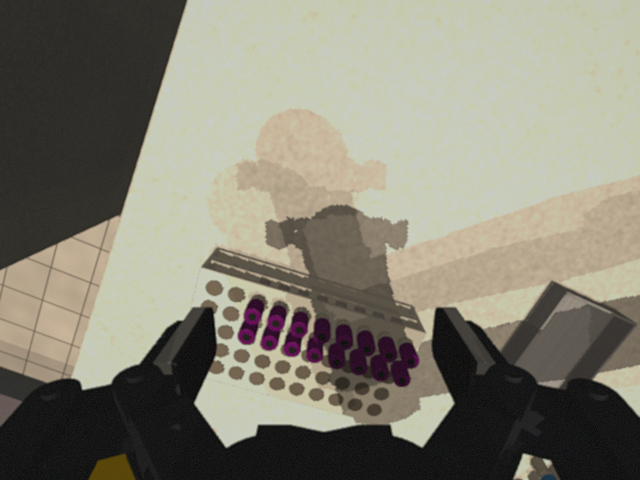

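Run:
```python
from h import *
def T(n,a,b): return n,a,b
print("handle",tri([ray("scene",(275.7,320.3)),ray("top",(451.1,188.8))]))
print("seat",tri([ray("scene",(388.8,212.3)),ray("top",(256.3,215.2))]))
for a,b in [((418.7,186.8),(215.3,210.5)),((366.2,219.9),(298.3,210.7)),((418.7,186.8),(298.3,210.7)),((366.2,219.9),(215.3,210.5))]:
  print("slot",tri([ray("scene",a),ray("top",b)]))
print("start",tri([ray("scene",(336.2,208.5)),ray("top",(291.1,278.8))]))
for uv in [(479.8,210.8),(407.8,187.3)]: print("ear",at_z("top",uv,20))
for uv in [(215.3,210.5),(298.3,210.7)]: print("slot",at_z("top",uv,133))
for n in ["scene","top"]: print(n,cam(n)[1][:3,3],cam(n)[0][0,0])
```

```text
handle (array([ 630.59172016, -192.84775937,  103.90651587]), [np.float64(1.5965752745676487), np.float64(1.5965752745676165)])
seat (array([575.99889563, 168.0131991 , 101.19638617]), [np.float64(1.127711562514327), np.float64(1.1277115625142833)])
slot (array([582.19031153, 244.57082825, 133.6572065 ]), [np.float64(6.148460878881103), np.float64(6.148460878881172)])
slot (array([579.37081337,  89.08149558, 134.18191933]), [np.float64(0.7723707631129421), np.float64(0.7723707631130571)])
slot (array([604.15497705, 124.25087349, 215.62960805]), [np.float64(58.08405188943016), np.float64(58.08405188943015)])
slot (array([558.03293911, 196.74621013,  71.86764156]), [np.float64(62.20453519002186), np.float64(62.20453519002188)])
start (array([462.72964006, 105.27289647,  70.20687526]), [np.float64(2.2874562361563155), np.float64(2.2874562361563826)])
ear [ 606.68161265 -266.38501594   20.        ]
ear [ 653.68812707 -123.87753438   20.        ]
slot [578.14802756 239.85087401 133.        ]
slot [579.14869064  88.53224076 133.        ]
scene [1028.47711849 -390.30045517  826.04472272] 447.7024356853738
top [ 344.3128844    21.39327346 1218.21760882] 611.6346769177693
```

The top view shows the purple carrier at about (445,197), with the marker just beyond it. The blue carrier is at (437,289) and the shaker head at (257,215), with the green button at (291,279). The scene view agrees: purple at (280,340), head at (390,212), button at (336,213). The triangulated positions match the text's heights, so I'll move above the purple carrier for a closer wrist view.

```bash
cat >> h.py <<'E'
def delta(p,yaw):
    s=arm.read_state(); Rc=R.from_quat(s["ee_rot"])
    a=np.radians(yaw); x=np.array([np.cos(a),np.sin(a),0]); z=np.array([0,0,-1.]); Rg=R.from_matrix(np.c_[x,np.cross(z,x),z])
    sh=Rc.inv().apply(np.array(p)-s["position"])/10; rv=np.degrees((Rc.inv()*Rg).as_rotvec())
    print("shift cm",np.round(sh,2),"rot deg",np.round(rv,2)); return sh,rv
E
python3 - <<'E'
from h import *
delta([585,-180,290],161.75)
p=arm.camera_params("wrist"); print(np.round(p["mount"],3),p["mtx"])
E
```

```text
shift cm [21.53 45.47 -5.87] rot deg [  0.    -0.   -46.84]
[[   1.       0.      -0.      -1.782]
 [   0.       0.953    0.302  -78.199]
 [   0.      -0.302    0.953 -142.203]
 [   0.       0.       0.       1.   ]] [[373.86022298   0.         323.76874881]
 [  0.         373.86022298 238.78217746]
 [  0.           0.           1.        ]]
```

Run:
```python
from h import *
delta([634,-180,290],161.75)
```

```text
shift cm [19.47 49.92 -5.87] rot deg [  0.    -0.   -46.84]
```

Emit:
{"op": "move_arm", "data": {
  "targets": [
    [1.9,5,-2,0,0,-5,0],
    [3.9,10,-4,0,0,-10,0],
    [5.8,15,-5.9,0,0,-15,0],
    [7.8,20,-5.9,0,0,-20,0],
    [9.7,25,-5.9,0,0,-25,0],
    [11.7,30,-5.9,0,0,-30,0],
    [13.6,35,-5.9,0,0,-35,0],
    [15.6,40,-5.9,0,0,-40,0],
    [17.5,45,-5.9,0,0,-44,0],
    [19.5,49.9,-5.9,0,0,-46.8,0],
    [19.5,49.9,-5.9,0,0,-46.8,0],
    [19.5,49.9,-5.9,0,0,-46.8,0]
  ]
}}

```text
clock: 2.45
position: [633.5, -179.8, 290.0]
ee_rot: [0.159, 0.987, -0.0, -0.0]
contact_force: [0.4, -0.5, -0.3]
gripper_width: 85.7
```

Run:
```python
from h import *
s=arm.read_state(); print(s["position"],s["ee_rot"],s["joints"],s["joint_vel"])
KT=cam("wrist")
im,d=arm.get_image("wrist"); cv2.imwrite("pics/w1.png",im); np.savez("pics/w1.npz",d=d,K=KT[0],T=KT[1])
for t in ["rack_handle","rack_ear_a"]:
    for r in arm.tip_of(t,"wrist"):
        uv=r["uv"]; z=107 if "handle" in t else 7
        print(t,np.round(uv,1),round(r["score"],2),np.round(at_z("wrist",uv,z,KT),1), d[int(uv[1]),int(uv[0])])
print("tri handle w/ scene,top:",proj("wrist",[630.6,-192.8,104],KT))
```

```text
[ 633.48799482 -179.80731086  290.04929334] [ 1.58857641e-01  9.87301418e-01 -1.36952702e-04 -3.75852135e-04] [-3.13658044e-02  4.13510097e-01  1.98080829e-01  1.79702032e-04
 -1.35614761e+00 -2.87739553e-01] [-0.02478845 -0.01466688 -0.00594351  0.00177006  0.00058376  0.00277487]
rack_handle [318.2 197. ] 0.65 [ 634.  -195.6  107. ] 321.83002
rack_ear_a [321.4 105.7] 0.93 [ 606.7 -270.3    7. ] 378.93546
rack_ear_a [319.3 241. ] 0.76 [ 657.2 -126.4    7. ] 418.00162
tri handle w/ scene,top: [322.8900877  198.15036987]
```

View pics/w1.png

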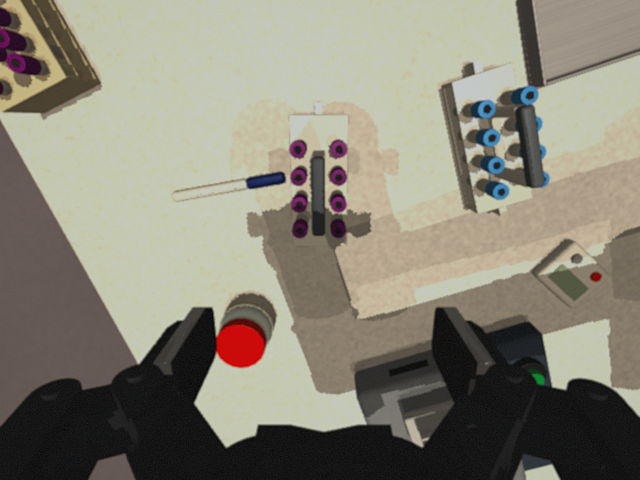

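Run:
```python
from h import *
f=np.load("pics/w1.npz"); d,K,T=f["d"],f["K"],f["T"]
v,u=np.mgrid[0:480,0:640]; m=(d>0)&(d<500)
P=np.c_[(u[m]-K[0,2])/K[0,0]*d[m],(v[m]-K[1,2])/K[1,1]*d[m],d[m],np.ones(m.sum())]@T.T
P=P[:,:3]
box=(abs(P[:,0]-632)<60)&(abs(P[:,1]+194)<60)
h=P[box&(P[:,2]>100)]
print(len(h),h.mean(0),np.percentile(h[:,2],[5,50,95]))
r=cv2.minAreaRect(h[:,:2].astype(np.float32)); print("handle",r)
b=(abs(P[:,0]-632)<110)&(abs(P[:,1]+194)<110)
dk=P[b&(P[:,2]>27)&(P[:,2]<47)]; print("deck z",np.percentile(dk[:,2],[10,50,90])); print("deck",cv2.minAreaRect(dk[:,:2].astype(np.float32)))
bl=P[b&(abs(P[:,2])<12)]; print("bench",np.median(bl[:,2]))
# top cam
d=np.load("pics/top0d.npy");K,T=cam("top"); m=d>0
P=np.c_[(u[m]-K[0,2])/K[0,0]*d[m],(v[m]-K[1,2])/K[1,1]*d[m],d[m],np.ones(m.sum())]@T.T;P=P[:,:3]
box=(abs(P[:,0]-632)<60)&(abs(P[:,1]+194)<60)
h=P[box&(P[:,2]>98)]
print("top handle",len(h),h.mean(0),cv2.minAreaRect(h[:,:2].astype(np.float32)))
```

```text
49158 [ 631.36879895 -191.56527846  353.68911955] [313.41660705 363.98002016 379.81057174]
handle ((629.7493286132812, -195.92327880859375), (69.24183654785156, 129.62130737304688), 78.96416473388672)
deck z [35.24606412 36.43991948 37.60612541]
deck ((634.29541015625, -196.54525756835938), (162.88568115234375, 60.068214416503906), 71.97328186035156)
bench -0.560009404687321
top handle 293 [ 631.53030579 -192.0707066   112.51225225] ((632.5565185546875, -192.41001892089844), (69.43914794921875, 13.844108581542969), 72.6826171875)
```

Run:
```python
from h import *
f=np.load("pics/w1.npz"); d,K,T=f["d"],f["K"],f["T"]
v,u=np.mgrid[0:480,0:640]; m=(d>0)&(d<500)
P=(np.c_[(u[m]-K[0,2])/K[0,0]*d[m],(v[m]-K[1,2])/K[1,1]*d[m],d[m],np.ones(m.sum())]@T.T)[:,:3]
h=P[(abs(P[:,0]-632)<60)&(abs(P[:,1]+194)<60)&(P[:,2]>100)&(P[:,2]<130)]
print(len(h),h.mean(0),np.percentile(h[:,2],[5,50,95]),cv2.minAreaRect(h[:,:2].astype(np.float32)))
h=h[h[:,2]>110]; print(h.mean(0))
print("tri",tri([ray("wrist",(318.2,197),(K,T)),ray("top",(451.1,188.8)),ray("scene",(275.7,320.3))]))
delta([633,-194,150],162)
```

```text
1095 [ 633.59876955 -198.28656489  112.79266987] [110.68471121 113.04651057 114.39114368] ((634.2925415039062, -196.9013214111328), (69.12710571289062, 11.553979873657227), 71.71007537841797)
[ 633.79449645 -197.70548751  112.96590528]
tri (array([ 631.99973711, -193.71402365,  104.34438497]), [np.float64(2.6375930499934452), np.float64(2.298283096499239), np.float64(2.032518242881953)])
shift cm [-0.41 -1.25 14.08] rot deg [ 0.    0.02 -0.38]
```

Run:
```python
from h import *
delta([577,190,360],180.4)
```

```text
shift cm [17.   33.43 -6.93] rot deg [ -0.     0.02 -18.78]
```

Emit:
{"op": "move_arm", "data": {
  "targets": [
    [2.4,4.8,-1.5,0,0,-3,0],
    [4.8,9.6,-3,0,0,-6,0],
    [7.2,14.4,-4.5,0,0,-9,0],
    [9.7,19.2,-6,0,0,-12,0],
    [12.1,24,-6.9,0,0,-15,0],
    [14.5,28.8,-6.9,0,0,-18,0],
    [17,33.4,-6.9,0,0,-18.8,0],
    [17,33.4,-6.9,0,0,-18.8,0],
    [17,33.4,-6.9,0,0,-18.8,0]
  ]
}}

```text
clock: 3.72
position: [577.0, 189.8, 359.7]
ee_rot: [-0.004, 1.0, -0.0, 0.0]
contact_force: [0.2, -0.8, 0.5]
gripper_width: 85.6
```

```bash
cat >> h.py <<'E'
def cloud(d,K,T,dmax=600):
    v,u=np.mgrid[0:480,0:640]; m=(d>0)&(d<dmax)
    return (np.c_[(u[m]-K[0,2])/K[0,0]*d[m],(v[m]-K[1,2])/K[1,1]*d[m],d[m],np.ones(m.sum())]@T.T)[:,:3]
E
python3 - <<'E'
from h import *
s=arm.read_state(); print(s["position"],s["joints"])
KT=cam("wrist")
im,d=arm.get_image("wrist"); cv2.imwrite("pics/w2.png",im); np.savez("pics/w2.npz",d=d,K=KT[0],T=KT[1])
for t,z in [("seat",96),("slot_a",133),("start_top",48)]:
    for r in arm.tip_of(t,"wrist"):
        uv=r["uv"]; dd=d[int(uv[1]),int(uv[0])]
        print(t,np.round(uv,1),round(r["score"],2),np.round(at_z("wrist",uv,z,KT),1), dd)
P=cloud(d,*KT)
c=P[(abs(P[:,0]-577)<60)&(abs(P[:,1]-165)<110)]
for lo,hi in [(88,104),(125,142),(50,68)]:
    q=c[(c[:,2]>lo)&(c[:,2]<hi)]; print(lo,len(q),np.percentile(q[:,2],[10,50,90]),q.min(0),q.max(0))
E
```

```text
[577.03365814 189.78216966 359.70644027] [ 5.84087664e-01  2.98872774e-01  1.96528233e-01  2.67997216e-04
 -1.46813113e+00 -5.76022251e-01]
seat [319.  173.9] 0.67 [582.4 165.6  96. ] 403.11288
slot_a [323.5  91.8] 0.92 [578.2  85.4 133. ] 361.33676
slot_a [319.3 254.5] 0.65 [581.3 244.7 133. ] 405.79294
start_top [425.6 113.6] 0.61 [460.5 102.2  48. ] 414.54807
88 11543 [94.46686883 95.58206906 96.64892788] [536.6616917   75.09960733  92.19989312] [624.60406897 251.50871072 103.81233605]
125 1635 [125.9863641  131.95484275 133.6308536 ] [548.89923588  75.28038435 125.00469671] [612.33710014 250.66671203 138.50370305]
50 5184 [57.75213137 59.30957865 60.49062334] [517.00531083  57.04046427  50.03292137] [636.99737641 266.89562989  62.15870079]
```

View pics/w2.png

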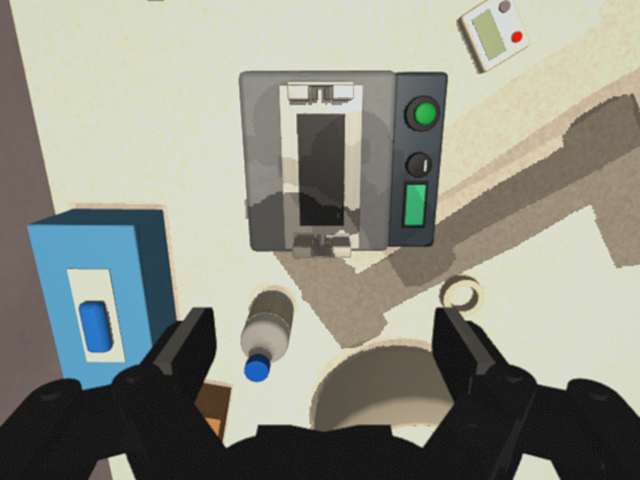

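The wrist view is centred on the head: near slot at (322,92), far slot at (320,250), button at (424,113). Next I'll fit the head's pose more precisely.

Run:
```python
from h import *
f=np.load("pics/w2.npz"); d,K,T=f["d"],f["K"],f["T"]; P=cloud(d,K,T)
c=P[(abs(P[:,0]-577)<60)&(abs(P[:,1]-165)<105)]
def rect(q,n):
    q=q.astype(np.float32); print(n,len(q),cv2.minAreaRect(q[:,:2]), np.round(np.percentile(q[:,:2],[1,99],axis=0),1).tolist())
rect(c[(c[:,2]>128)&(c[:,2]<136)],"cheeks")
q=c[(c[:,2]>128)&(c[:,2]<136)]
for s in (0,1):
    k=q[(q[:,1]>165)==bool(s)]; rect(k,"cheek%d"%s); print(np.median(k[:,2]),k.mean(0))
rect(c[(c[:,2]>92)&(c[:,2]<99)],"floor")
top=np.load("pics/top0d.npy"); Kt,Tt=cam("top"); Pt=cloud(top,Kt,Tt,2000)
ct=Pt[(abs(Pt[:,0]-577)<60)&(abs(Pt[:,1]-165)<105)]
q=ct[(ct[:,2]>128)&(ct[:,2]<138)]
for s in (0,1):
    k=q[(q[:,1]>165)==bool(s)]; rect(k,"topcheek%d"%s); print(np.median(k[:,2]),k.mean(0))
rect(ct[(ct[:,2]>91)&(ct[:,2]<101)],"topfloor")
# housing
h=Pt[(abs(Pt[:,0]-560)<140)&(abs(Pt[:,1]-165)<140)&(Pt[:,2]>54)&(Pt[:,2]<66)]; rect(h,"tophousing")
h=P[(abs(P[:,0]-560)<140)&(abs(P[:,1]-165)<140)&(P[:,2]>54)&(P[:,2]<66)]; rect(h,"w housing")
im=cv2.imread("pics/w2.png"); cv2.imwrite("pics/w2z.png",cv2.resize(im[60:270,230:450],None,fx=2.8,fy=2.8,interpolation=cv2.INTER_CUBIC))
```

```text
Traceback (most recent call last):
cv2.error: OpenCV(4.12.0) /io/opencv/modules/imgproc/src/convhull.cpp:143: error: (-215:Assertion failed) total >= 0 && (depth == CV_32F || depth == CV_32S) in function 'convexHull'
```

```bash
cat > fit.py <<'E'
from h import *
f=np.load("pics/w2.npz"); d,K,T=f["d"],f["K"],f["T"]; P=cloud(d,K,T)
c=P[(abs(P[:,0]-577)<60)&(abs(P[:,1]-165)<105)]
def rect(q,n):
    q=np.ascontiguousarray(q[:,:2],dtype=np.float32); r=cv2.minAreaRect(q); print(n,len(q),np.round([*r[0],*r[1],r[2]],1), np.round(np.percentile(q,[1,99],axis=0),1).tolist())
rect(c[(c[:,2]>128)&(c[:,2]<136)],"cheeks")
q=c[(c[:,2]>128)&(c[:,2]<136)]
for s in (0,1):
    k=q[(q[:,1]>165)==bool(s)]; rect(k,"cheek%d"%s); print(np.median(k[:,2]),k.mean(0))
rect(c[(c[:,2]>92)&(c[:,2]<99)],"floor")
top=np.load("pics/top0d.npy"); Kt,Tt=cam("top"); Pt=cloud(top,Kt,Tt,2000)
ct=Pt[(abs(Pt[:,0]-577)<60)&(abs(Pt[:,1]-165)<105)]
q=ct[(ct[:,2]>128)&(ct[:,2]<138)]
for s in (0,1):
    k=q[(q[:,1]>165)==bool(s)]; rect(k,"topcheek%d"%s); print(np.median(k[:,2]),k.mean(0))
rect(ct[(ct[:,2]>91)&(ct[:,2]<101)],"topfloor")
# housing
h=Pt[(abs(Pt[:,0]-560)<140)&(abs(Pt[:,1]-165)<140)&(Pt[:,2]>54)&(Pt[:,2]<66)]; rect(h,"tophousing")
h=P[(abs(P[:,0]-560)<140)&(abs(P[:,1]-165)<140)&(P[:,2]>54)&(P[:,2]<66)]; rect(h,"w housing")
im=cv2.imread("pics/w2.png"); cv2.imwrite("pics/w2z.png",cv2.resize(im[60:270,230:450],None,fx=2.8,fy=2.8,interpolation=cv2.INTER_CUBIC))
E
python3 fit.py
```

```text
cheeks 1290 [580.6 162.8  61.4 168.7   0.6] [[550.1, 78.5], [611.1, 246.8]]
cheek0 762 [5.814e+02 8.500e+01 6.140e+01 1.300e+01 5.000e-01] [[551.0, 78.5], [611.8, 91.6]]
132.27804787609205 [581.70682274  85.05646631 132.18971793]
cheek1 528 [5.796e+02 2.410e+02 6.120e+01 1.220e+01 5.000e-01] [[549.2, 234.9], [610.0, 246.9]]
132.09845012285749 [579.74000685 240.58012045 131.98129892]
floor 11468 [580.5 163.3  86.2 175.4   0.7] [[538.5, 80.6], [622.7, 244.3]]
topcheek0 198 [579.9  87.5  62.   14.7   1.3] [[549.3, 79.9], [610.7, 95.1]]
132.5721786867955 [580.15054625  87.9463889  132.69020394]
topcheek1 187 [5.773e+02 2.459e+02 5.970e+01 1.560e+01 3.000e-01] [[547.8, 238.2], [607.0, 253.3]]
133.00012223363638 [576.04119707 244.90948328 132.91593186]
topfloor 3546 [578.6 167.1  86.5 175.2   0.7] [[536.1, 84.7], [620.7, 248.1]]
tophousing 5424 [5.571e+02 1.665e+02 2.248e+02 2.113e+02 3.000e-01] [[453.8, 62.9], [668.1, 270.1]]
w housing 14033 [5.595e+02 1.622e+02 2.243e+02 2.092e+02 5.000e-01] [[457.2, 59.4], [669.9, 264.1]]
```

View pics/w2z.png

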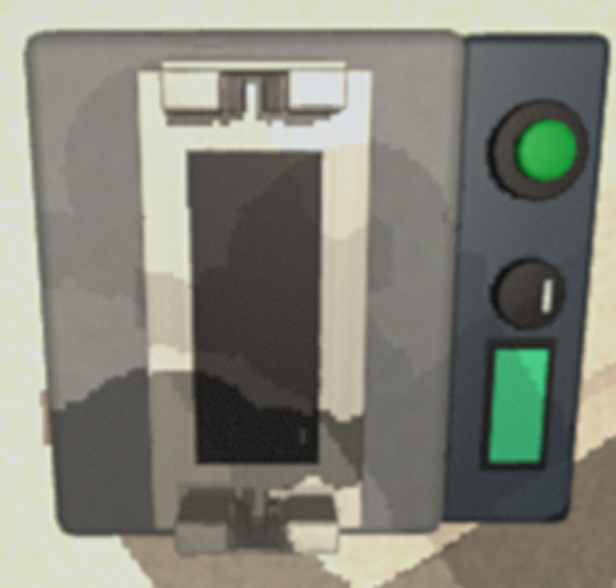

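Run:
```python
from h import *
delta([634.2,-196,180],161.85)
delta([634.2,-196,90],161.85)
```

```text
shift cm [ -5.42 -38.57  17.96] rot deg [1.000e-02 2.000e-02 1.854e+01]
shift cm [ -5.41 -38.57  26.96] rot deg [1.000e-02 2.000e-02 1.854e+01]
```

Emit:
{"op": "move_arm", "data": {
  "targets": [
    [-0.8,-5.5,1,0,0,3,0],
    [-1.6,-11,3,0,0,6,0],
    [-2.3,-16.5,5,0,0,9,0],
    [-3.1,-22,8,0,0,12,0],
    [-3.9,-27.5,11,0,0,15,0],
    [-4.7,-33,14,0,0,18,0],
    [-5.4,-38.5,16,0,0,18.5,0],
    [-5.4,-38.5,19,0,0,18.5,0],
    [-5.4,-38.5,19,0,0,18.5,0]
  ]
}}

```text
clock: 5.05
position: [632.4, -195.3, 166.3]
ee_rot: [0.158, 0.987, -0.0, -0.003]
contact_force: [0.6, -1.1, 0.4]
gripper_width: 85.4
```

Run:
```python
from h import *
delta([634.2,-196,90],161.85)
KT=cam("wrist")
im,d=arm.get_image("wrist"); cv2.imwrite("pics/w3.png",im)
P=cloud(d,*KT,300)
h=P[(abs(P[:,0]-632)<60)&(abs(P[:,1]+194)<60)&(P[:,2]>104)&(P[:,2]<120)]
print(len(h),h.mean(0),cv2.minAreaRect(np.ascontiguousarray(h[:,:2],dtype=np.float32)),np.percentile(h[:,2],[5,50,95]))
```

```text
shift cm [-0.24 -0.    7.63] rot deg [-0.06 -0.36 -0.01]
2486 [ 633.32510381 -199.13781431  112.87282724] ((634.281982421875, -196.54322814941406), (69.70903015136719, 11.97719955444336), 72.0785140991211) [110.65640714 113.12667377 114.28697994]
```

View pics/w3.png

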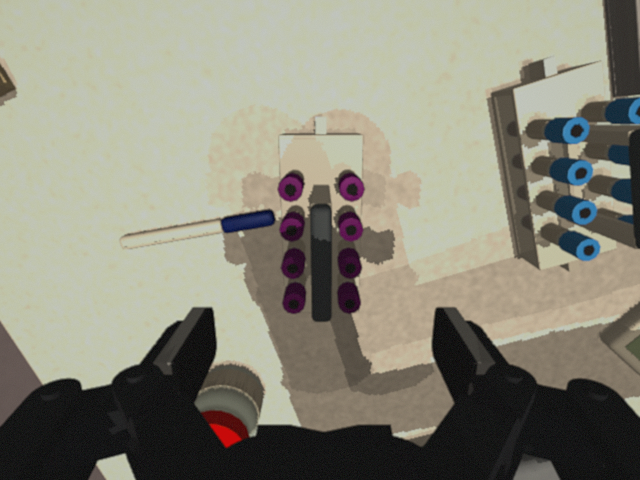

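The handle is centred at (321,262) between the fingers and vertical in the image, at the right yaw. I'll descend and grip.

Emit:
{"op": "move_arm", "data": {
  "targets": [
    [-0.1,0,4,0,0,0,0],
    [-0.2,0,6.5,0,-0.2,0,0],
    [-0.2,0,7.6,0,-0.2,0,0],
    [-0.2,0,7.6,0,-0.2,0,60],
    [-0.2,0,7.6,0,-0.2,0,160],
    [-0.2,0,7.6,0,-0.2,0,255],
    [-0.2,0,7.6,0,-0.2,0,255],
    [-0.2,0,7.6,0,-0.2,0,255],
    [-0.2,0,7.6,0,-0.2,0,255]
  ]
}}

```text
clock: 6.22
position: [636.3, -194.5, 93.9]
ee_rot: [0.156, 0.988, -0.0, 0.002]
contact_force: [-1.4, 2.3, 5.0]
gripper_width: 11.0
```

Run:
```python
from h import *
s=arm.read_state(); print(s["position"],s["gripper_width"],s["contact_force"],s["wrist_torque"])
```

```text
[ 636.32685262 -194.45554944   93.93764591] 11.014189338290072 [-1.39412752  2.32029275  4.95523159] [ 0.3593529   0.64997737 -0.00608339]
```

Emit:
{"op": "move_arm", "data": {
  "targets": [
    [0,0,-1,0,0,0,255],
    [0,0,-4,0,0,0,255],
    [0,0,-8,0,0,0,255],
    [0,0,-12,0,0,0,255],
    [0,0,-16.5,0,0,0,255],
    [0,0,-16.5,0,0,0,255],
    [0,0,-16.5,0,0,0,255]
  ]
}}

```text
clock: 7.1
position: [635.0, -193.8, 256.3]
ee_rot: [0.157, 0.988, 0.0, 0.0]
contact_force: [0.2, 0.8, -4.1]
gripper_width: 11.1
```

Run:
```python
from h import *
s=arm.read_state(); print(s["position"],s["ee_rot"],s["gripper_width"],s["contact_force"],s["wrist_torque"])
KT=cam("wrist")
im,d=arm.get_image("wrist"); cv2.imwrite("pics/w4.png",im); np.savez("pics/w4.npz",d=d,K=KT[0],T=KT[1])
print([(r["uv"],r["score"]) for t in ["rack_handle","rack_ear_a"] for r in arm.tip_of(t,"wrist")])
# tool-frame cloud
P=cloud(d,KT[0],np.array(arm.camera_params("wrist")["mount"]),330)
q=P[(abs(P[:,0])<60)&(P[:,1]<10)&(P[:,1]>-120)]
dk=q[(q[:,2]>50)&(q[:,2]<66)]
print("deck z",np.percentile(dk[:,2],[5,50,95]),np.percentile(dk[:,:2],[1,50,99],axis=0))
e=dk[dk[:,1]>-73]; 
print(cv2.minAreaRect(np.ascontiguousarray(dk[:,:2],dtype=np.float32)))
delta([580,163.5,260],180.6)
```

```text
[ 634.96701608 -193.7729045   256.33197173] [1.56584714e-01 9.87664466e-01 3.44513430e-04 1.10927769e-04] 11.065083957331172 [ 0.16364428  0.84535111 -4.07154363] [-0.00722978  0.03964336  0.02853563]
[([320.9, 326.7], 0.62), ([623.8, 23.0], 0.34), ([327.7, 124.3], 0.9), ([584.1, 294.2], 0.44)]
deck z [55.67724712 57.18918961 59.09349153] [[-29.0564505  -80.93280227]
 [  0.47288511 -53.71951283]
 [ 29.50116856   6.56579549]]
((0.15348052978515625, -36.98824691772461), (60.28303909301758, 93.88217163085938), 0.21993541717529297)
shift cm [16.28 32.3  -0.43] rot deg [ -0.02  -0.07 -18.6 ]
```

View pics/w4.png

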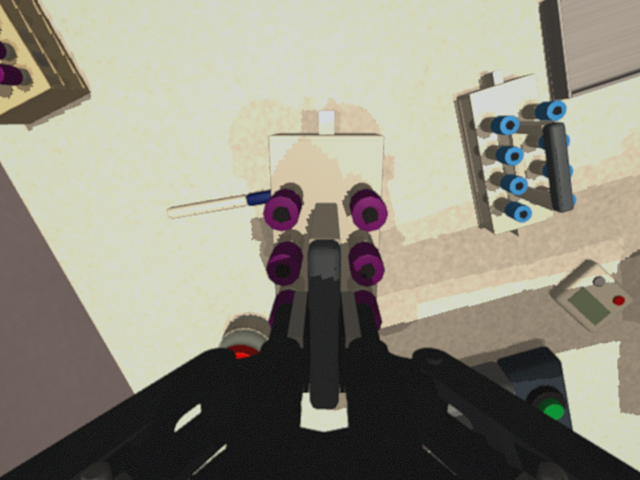

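The carrier is held level, with the handle in the fingers and the near ear at (327,122). Next I'll compute the carrier's offset along the tool y axis.

Run:
```python
from h import *
f=np.load("pics/w4.npz");P=cloud(f["d"],f["K"],np.array(arm.camera_params("wrist")["mount"]),330)
dk=P[(abs(P[:,0])<27)&(abs(P[:,0])>8)&(P[:,1]<-40)&(P[:,2]>54)&(P[:,2]<60.5)]
for a,b in [(-27,-18),(-18,-8),(8,18),(18,27)]:
    k=dk[(dk[:,0]>a)&(dk[:,0]<b)]; print(a,np.sort(k[:,1])[[0,3,8]])
e=P[(abs(P[:,0])<8)&(P[:,1]<-60)&(P[:,1]>-100)&(P[:,2]>54)&(P[:,2]<75)]
print("ear",np.sort(e[e[:,2]>61][:,1])[[0,5,10]],np.median(e[e[:,1]<-73][:,2]), e[e[:,1]<-73][:,0].mean())
# image-edge based: edge of deck row at z=57.2 tool
mt=np.array(arm.camera_params("wrist")["mount"])
for uv in [(300,135),(355,135),(327,110)]:
    z=57.2 if uv[1]>120 else 64.2
    o=mt[:3,3]; dd=mt[:3,:3]@np.linalg.inv(f["K"])@np.array([*uv,1.]); print(uv,(o+dd*(z-o[2])/dd[2]).round(1))
# same for w2 wrist view and cheeks edges already in world
```

```text
-27 [-72.09013867 -72.08117482 -72.06408302]
-18 [-72.10811253 -72.08173642 -72.05755881]
8 [-72.13605506 -72.11572991 -72.08081515]
18 [-72.12134355 -72.099295   -72.07670652]
ear [-83.92156112 -83.9052261  -83.89267215] 64.12736391353441 0.4496323385811842
(300, 135) [-12.9 -72.1  57.2]
(355, 135) [ 15.3 -72.1  57.2]
(327, 110) [  1.  -84.4  64.2]
```

Run:
```python
from h import *
s=arm.read_state(); print(s["joint_vel"],s["position"])
delta([580.8,165,255],180.6)
```

```text
[ 0.00148939 -0.00192296  0.0107775   0.00487128 -0.00327977  0.0016976 ] [ 634.97236389 -194.00642333  255.70021165]
shift cm [16.25 32.47  0.07] rot deg [ -0.02  -0.07 -18.6 ]
```

Emit:
{"op": "move_arm", "data": {
  "targets": [
    [1,2,0,0,0,-2,255],
    [3.2,6.5,0,0,0,-5,255],
    [5.7,11.5,0,0,0,-8,255],
    [8.2,16.5,0,0,0,-11,255],
    [10.7,21.5,0,0,0,-14,255],
    [13.2,26.5,0,0,0,-17,255],
    [15.2,30.5,0,0,0,-18.6,255],
    [16.2,32.4,0,0,0,-18.6,255],
    [16.2,32.4,0,0,0,-18.6,255],
    [16.2,32.4,0,0,0,-18.6,255],
    [16.2,32.4,0,0,0,-18.6,255]
  ]
}}

```text
clock: 8.62
position: [582.0, 162.8, 257.7]
ee_rot: [-0.005, 1.0, -0.001, 0.002]
contact_force: [-0.6, -0.4, -3.4]
gripper_width: 11.0
```

Run:
```python
from h import *
s=arm.read_state(); print(s["position"],s["contact_force"])
delta([580.8,165,255],180.6)
KT=cam("wrist")
ims={}
for n in ["wrist","scene","top"]:
    im,d=arm.get_image(n); cv2.imwrite(f"pics/{n}5.png",im); np.save(f"pics/{n}5d.npy",d)
    if n=="wrist": np.savez("pics/w5.npz",d=d,K=KT[0],T=KT[1])
    print(n,[(t,np.round(r["uv"],1),r["score"]) for t in ["rack_ear_a","slot_a"] for r in arm.tip_of(t,n)])
P=cloud(np.load("pics/wrist5d.npy"),KT[0],np.array(arm.camera_params("wrist")["mount"]),450)
s=arm.read_state(); print(s["clock"])
dk=P[(abs(P[:,0])<27)&(abs(P[:,0])>8)&(P[:,1]<-40)&(P[:,2]>54)&(P[:,2]<60.5)]; print("deck edge",np.sort(dk[:,1])[5],np.median(dk[:,2]))
ck=P[(abs(P[:,0])<40)&(P[:,1]<-65)&(P[:,1]>-110)&(P[:,2]>112)&(P[:,2]<132)]
print(len(ck)); 
if len(ck)>5: print("cheek tool",np.percentile(ck,[1,50,99],axis=0).round(1))
im=cv2.imread("pics/scene5.png"); cv2.imwrite("pics/s5z.png",cv2.resize(im[120:300,300:460],None,fx=3.3,fy=3.3,interpolation=cv2.INTER_CUBIC))
```

```text
[581.9801982  162.84973695 257.68194118] [-0.59355121 -0.44822383 -3.43129609]
shift cm [0.12 0.22 0.27] rot deg [-0.08  0.18 -0.08]
wrist [('rack_ear_a', array([487.1, 349.7]), 0.65), ('slot_a', array([327.3, 124.3]), 0.91)]
scene [('rack_ear_a', array([414. , 174.6]), 0.83), ('rack_ear_a', array([365. , 206.6]), 0.77), ('slot_a', array([417.9, 187.3]), 0.73), ('slot_a', array([368.1, 216.2]), 0.7), ('slot_a', array([418. , 172.6]), 0.54), ('slot_a', array([396.4, 154.7]), 0.41), ('slot_a', array([284.2, 226.3]), 0.29), ('slot_a', array([392. , 193.9]), 0.23)]
top [('rack_ear_a', array([210.8, 204.1]), 0.8), ('rack_ear_a', array([298.2, 208.3]), 0.76), ('slot_a', array([299.1, 211.5]), 0.68), ('slot_a', array([214.8, 212.8]), 0.64)]
9.075
deck edge -72.2272073483513 57.13698266785235
1472
cheek tool [[-28.7 -86.2 120.4]
 [  7.1 -78.3 125.5]
 [ 31.8 -71.7 131.9]]
```

View pics/wrist5.png

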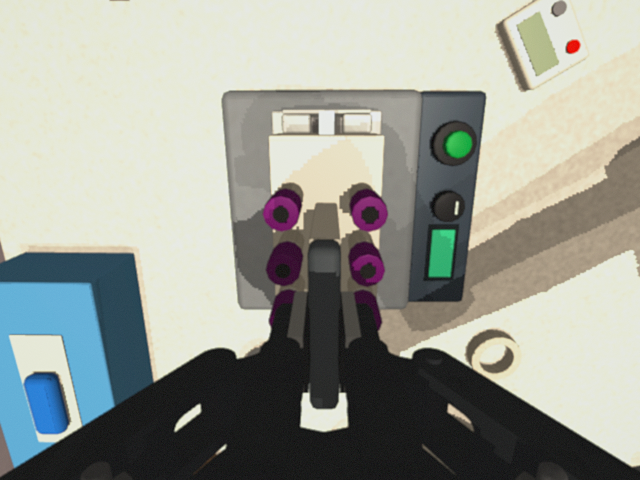

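View pics/s5z.png

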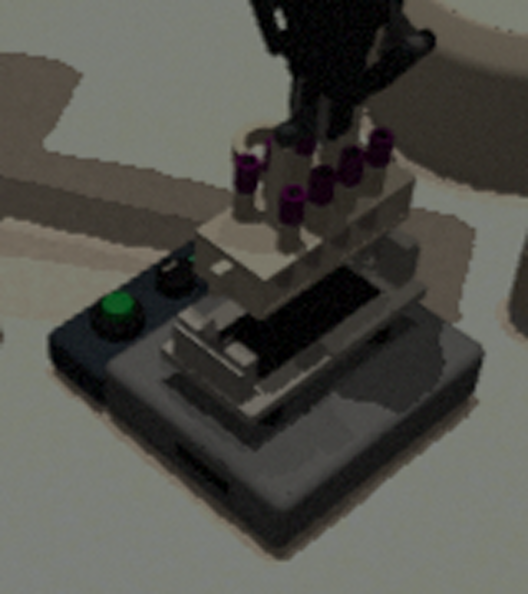

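Run:
```python
from h import *
s=arm.read_state(); print(s["position"],s["joint_vel"].__class__); delta([580.8,165,255],180.6)
e1=tri([ray("scene",(414,174.6)),ray("top",(210.8,204.1))]);e2=tri([ray("scene",(365,206.6)),ray("top",(298.2,208.3))])
print("ears",e1,e2,(e1[0]+e2[0])/2)
s1=tri([ray("scene",(417.9,187.3)),ray("top",(214.8,212.8))]);s2=tri([ray("scene",(368.1,216.2)),ray("top",(299.1,211.5))])
print("slots",s1,s2,(s1[0]+s2[0])/2)
f=np.load("pics/w5.npz");P=cloud(f["d"],f["K"],np.array(arm.camera_params("wrist")["mount"]),450)
ck=P[(abs(P[:,0])<40)&(P[:,1]<-65)&(P[:,1]>-110)&(P[:,2]>118)&(P[:,2]<132)]
for a,b in [(-27,-18),(-18,-12),(12,18),(20,29)]:
    k=ck[(ck[:,0]>a)&(ck[:,0]<b)]; y=np.sort(k[:,1]); print(a,y[[2,6]].round(1),y[-5:].round(1),np.median(k[:,2]))
# top-depth: rack deck & cheeks
d=np.load("pics/top5d.npy");Pt=cloud(d,*cam("top"),2000)
c=Pt[(abs(Pt[:,0]-577)<45)&(abs(Pt[:,1]-165)<105)]
k=c[(c[:,2]>190)&(c[:,2]<207)]; print("deck top",np.median(k[:,2]),cv2.minAreaRect(np.ascontiguousarray(k[:,:2],dtype=np.float32)))
im=cv2.imread("pics/top5.png"); cv2.imwrite("pics/t5z.png",cv2.resize(im[160:310,190:330],None,fx=4,fy=4,interpolation=cv2.INTER_CUBIC))
im=cv2.imread("pics/wrist5.png"); cv2.imwrite("pics/w5z.png",cv2.resize(im[90:240,220:420],None,fx=4,fy=4,interpolation=cv2.INTER_CUBIC))
```

```text
[581.91577557 163.84155039 257.75962403] <class 'numpy.ndarray'>
shift cm [0.11 0.12 0.28] rot deg [-0.06  0.19  0.  ]
ears (array([578.87711443, 237.84125906, 174.39729881]), [np.float64(2.6209933707215964), np.float64(2.62099337072159)]) (array([575.42995858,  87.0160513 , 172.37969717]), [np.float64(0.8191093946277217), np.float64(0.8191093946276632)]) [577.1535365  162.42865518 173.38849799]
slots (array([578.96739145, 246.33886618, 128.84583421]), [np.float64(6.228285503588539), np.float64(6.228285503588521)]) (array([578.32345276,  90.02813009, 143.03475206]), [np.float64(4.481390246172067), np.float64(4.481390246172152)]) [578.64542211 168.18349814 135.94029314]
-27 [-86.2 -85.5] [-71.7 -71.7 -71.7 -71.7 -71.6] 125.51028264940797
-18 [-84.9 -84.2] [-71.7 -71.7 -71.7 -71.7 -71.7] 125.40438670709773
12 [-86.2 -85.5] [-71.7 -71.7 -71.7 -71.7 -71.6] 125.6042333113069
20 [-86.2 -85.5] [-71.7 -71.7 -71.7 -71.7 -71.7] 125.36868756134078
deck top 201.34378789481138 ((579.6000366210938, 164.30084228515625), (59.61280059814453, 164.4359588623047), 0.6401808857917786)
```

View pics/w5z.png

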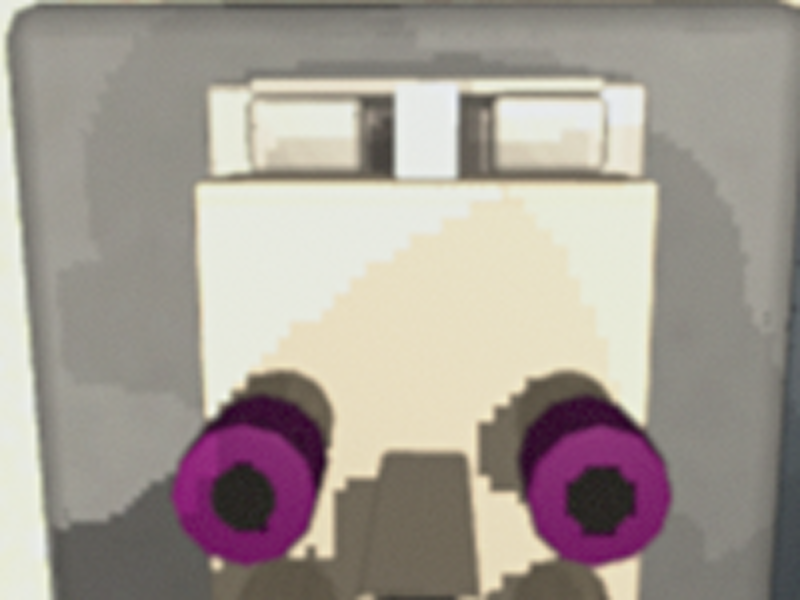

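The ear lines up with the slot in x: ear at (327,122), slot centre at about (327,123). Both cameras ask for a small correction, about +0.8 mm in tool x and +1.5 mm in tool y. I'll apply that and descend to just above where the drag begins.

Emit:
{"op": "move_arm", "data": {
  "targets": [
    [0.08,0.16,0,0,0,0,255],
    [0.08,0.16,1,0,0.1,0,255],
    [0.08,0.16,2.2,0,0.1,0,255],
    [0.08,0.16,3.2,0,0.1,0,255],
    [0.08,0.16,3.8,0,0.1,0,255],
    [0.08,0.16,3.8,0,0.1,0,255],
    [0.08,0.16,3.8,0,0.1,0,255]
  ]
}}

```text
clock: 9.95
position: [581.5, 165.6, 220.1]
ee_rot: [-0.005, 1.0, -0.0, 0.001]
contact_force: [-0.3, -0.6, -3.8]
gripper_width: 10.9
```

```bash
cat > look.py <<'E'
import sys
from h import *
tag=sys.argv[1]
s=arm.read_state(); print(s["position"],s["contact_force"],s["wrist_torque"],s["clock"])
KT=cam("wrist")
for n in ["wrist","scene"]:
    im,d=arm.get_image(n); cv2.imwrite(f"pics/{n}_{tag}.png",im)
    if n=="wrist": np.savez(f"pics/w_{tag}.npz",d=d,K=KT[0],T=KT[1]); w=im
    else: sc=im
a=cv2.resize(w[80:260,210:430],(660,540),interpolation=cv2.INTER_CUBIC)
b=cv2.resize(sc[120:300,300:460],(528,594),interpolation=cv2.INTER_CUBIC)
cv2.imwrite(f"pics/wz_{tag}.png",a); cv2.imwrite(f"pics/sz_{tag}.png",b)
f=np.load(f"pics/w_{tag}.npz");P=cloud(f["d"],f["K"],np.array(arm.camera_params("wrist")["mount"]),450)
dk=P[(abs(P[:,0])<27)&(abs(P[:,0])>12)&(P[:,1]<-52)&(P[:,1]>-71)&(P[:,2]>50)&(P[:,2]<64)]
print("deck z",np.median(dk[:,2]), "edge",np.sort(dk[:,1])[:3])
ck=P[(abs(P[:,0])<36)&(abs(P[:,0])>14)&(P[:,1]<-74)&(P[:,1]>-92)&(P[:,2]>45)&(P[:,2]<105)]
if len(ck)>20:
    zc=np.percentile(ck[:,2],25); t=ck[abs(ck[:,2]-zc)<3]; print("cheek top z",np.median(t[:,2]),np.percentile(t[:,:2],[1,99],axis=0).round(1).tolist())
E
python3 look.py a
```

```text
[581.4888575  165.59789321 220.14818814] [-0.31529791 -0.63989655 -3.75130578] [0.0157988  0.01489589 0.03779334] 9.95
deck z 57.13762144039325 edge [-70.83097311 -70.7708509  -70.76758546]
cheek top z 87.8998038214053 [[-29.3, -86.8], [31.6, -74.5]]
```

View pics/wz_a.png

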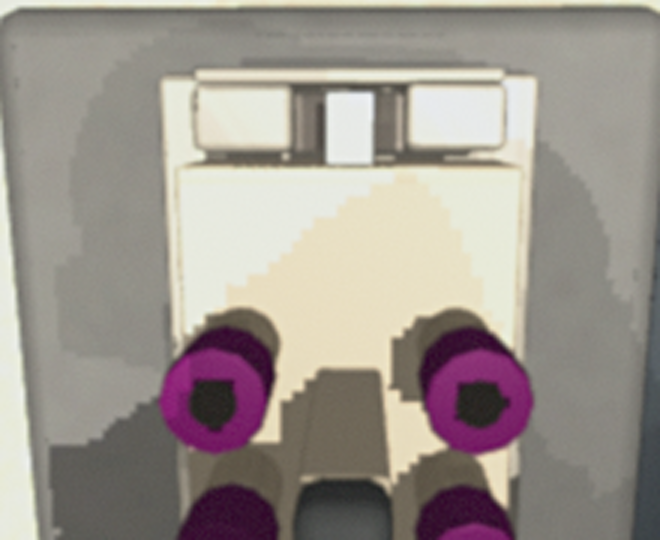

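View pics/sz_a.png

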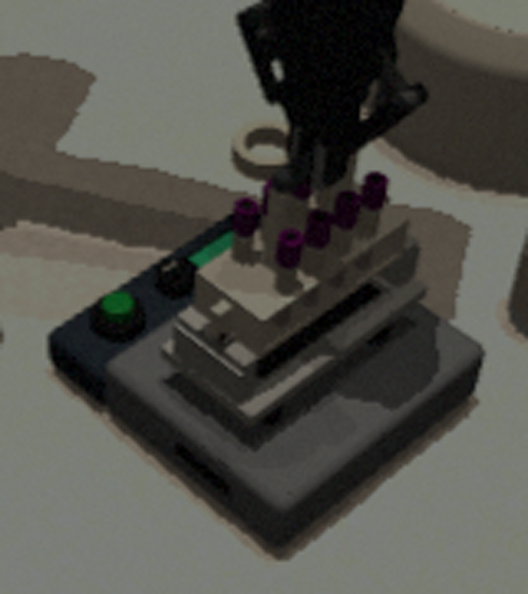

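The near ear sits in the mouth of the slot, and the deck is 30.8 mm above the cheek tops, so the carrier is about 31 mm above home. Alignment in y is within 0.3 mm. I'll now push in small, force-checked steps.

Emit:
{"op": "move_arm", "data": {
  "targets": [
    [0.06,0,0.3,0,0,0,255],
    [0.06,0,0.7,0,0,0,255],
    [0.06,0,1.0,0,0,0,255],
    [0.06,0,1.2,0,0,0,255],
    [0.06,0,1.2,0,0,0,255]
  ]
}}

```text
clock: 10.68
position: [581.0, 165.6, 207.8]
ee_rot: [-0.005, 1.0, -0.001, 0.001]
contact_force: [1.6, -0.4, -2.5]
gripper_width: 10.4
```

```bash
python3 look.py b
```

```text
[580.99988835 165.55541814 207.82280844] [ 1.64642826 -0.41355328 -2.52607225] [-0.04836006 -0.44736157  0.0666622 ] 10.675
deck z 57.07871150331627 edge [-70.78984662 -70.77349626 -70.76749969]
cheek top z 75.77429269211626 [[-29.9, -86.4], [31.1, -74.2]]
```

Emit:
{"op": "move_arm", "data": {
  "targets": [
    [-0.04,0,0.2,0,0,0,255],
    [-0.04,0,0.4,0,0,0,255],
    [-0.04,0,0.6,0,0,0,255],
    [-0.04,0,0.6,0,0,0,255]
  ]
}}

```text
clock: 11.28
position: [581.3, 165.6, 202.4]
ee_rot: [-0.005, 1.0, -0.0, 0.001]
contact_force: [0.0, -0.9, 3.4]
gripper_width: 10.5
```

Emit:
{"op": "move_arm", "data": {
  "targets": [
    [0,0,0.1,0,0,0,255],
    [0,0,0.2,0,0,0,255],
    [0,0,0.3,0,0,0,255],
    [0,0,0.4,0,0,0,255],
    [0,0,0.4,0,0,0,255]
  ]
}}

```text
clock: 11.9
position: [581.3, 165.5, 197.9]
ee_rot: [-0.005, 1.0, -0.0, 0.001]
contact_force: [0.6, -0.5, 4.4]
gripper_width: 10.8
```

Emit:
{"op": "move_arm", "data": {
  "targets": [
    [0,0,0.1,0,0,0,255],
    [0,0,0.2,0,0,0,255],
    [0,0,0.3,0,0,0,255],
    [0,0,0.3,0,0,0,255],
    [0,0,0.3,0,0,0,255]
  ]
}}

```text
clock: 12.52
position: [581.2, 165.5, 194.9]
ee_rot: [-0.005, 1.0, -0.001, 0.001]
contact_force: [0.6, 0.5, 5.3]
gripper_width: 10.7
```

```bash
python3 look.py c
```

```text
[581.20724348 165.5210089  194.94510972] [0.61289246 0.51431502 5.27028432] [ 0.02616924 -0.29066691  0.02523239] 12.525
deck z 57.109176550361894 edge [-70.7899109  -70.77259189 -70.76675448]
cheek top z 66.10536473062942 [[-29.6, -86.6], [31.2, -74.4]]
```

Emit:
{"op": "move_arm", "data": {
  "targets": [
    [0,0,0.1,0,0,0,255],
    [0,0,0.2,0,0,0,255],
    [0,0,0.3,0,0,0,255],
    [0,0,0.3,0,0,0,255]
  ]
}}

```text
clock: 13.12
position: [581.3, 165.6, 192.3]
ee_rot: [-0.005, 1.0, -0.0, 0.001]
contact_force: [1.2, -0.2, 7.0]
gripper_width: 10.6
```

Emit:
{"op": "move_arm", "data": {
  "targets": [
    [0,0,0.1,0,0,0,255],
    [0,0,0.2,0,0,0,255],
    [0,0,0.2,0,0,0,255]
  ]
}}

```text
clock: 13.5
position: [581.1, 165.5, 189.7]
ee_rot: [-0.005, 1.0, -0.001, 0.001]
contact_force: [0.3, 0.9, 4.0]
gripper_width: 10.7
```

```bash
python3 look.py d
```

```text
[581.11774643 165.50956133 189.69385057] [0.29402631 0.85839034 4.03129431] [ 0.03777858 -0.33803388  0.07143267] 13.5
deck z 57.15687115852971 edge [-70.78090835 -70.76897882 -70.76431623]
cheek top z 60.57597137710195 [[-29.8, -86.4], [30.9, -74.0]]
```

Emit:
{"op": "move_arm", "data": {
  "targets": [
    [0,0,0.1,0,0,0,255],
    [0,0,0.2,0,0,0,255],
    [0,0,0.25,0,0,0,255],
    [0,0,0.25,0,0,0,255]
  ]
}}

```text
clock: 14.1
position: [581.1, 165.5, 187.2]
ee_rot: [-0.005, 1.0, -0.001, 0.001]
contact_force: [0.8, -0.3, 3.2]
gripper_width: 11.1
```

```bash
python3 look.py e
```

```text
[581.05726793 165.49030521 187.19620356] [ 0.84371749 -0.28842433  3.19759044] [ 0.02025299 -0.33401928  0.01813565] 14.1
deck z 57.12104215065112 edge [-70.77277627 -70.76150055 -70.76063423]
cheek top z 58.05228054653077 [[-29.9, -86.8], [30.8, -74.1]]
```

Emit:
{"op": "move_arm", "data": {
  "targets": [
    [0,0,0.1,0,0,0,255],
    [0,0,0.15,0,0,0,255],
    [0,0,0.15,0,0,0,255]
  ]
}}

```text
clock: 14.58
position: [580.9, 165.4, 186.0]
ee_rot: [-0.005, 1.0, -0.001, 0.001]
contact_force: [-0.2, -0.5, 6.0]
gripper_width: 10.0
```

```bash
python3 look.py f
```

```text
[580.88892726 165.39840336 185.99515539] [-0.2388466  -0.52528235  6.00491842] [ 0.03909852 -0.07466557  0.08466883] 14.575
deck z 57.120553176306515 edge [-70.76622925 -70.76373091 -70.76198674]
cheek top z 57.49767823494017 [[-30.0, -86.3], [30.7, -74.1]]
```

Emit:
{"op": "move_arm", "data": {
  "targets": [
    [0,0,0.06,0,0,0,255],
    [0,0,0.12,0,0,0,255],
    [0,0,0.12,0,0,0,255]
  ]
}}

```text
clock: 15.05
position: [580.9, 165.4, 185.3]
ee_rot: [-0.005, 1.0, -0.001, 0.001]
contact_force: [-0.4, 0.3, 7.8]
gripper_width: 10.6
```

```bash
python3 look.py g
```

```text
[580.92161975 165.42898727 185.30231265] [-0.36513932  0.33405772  7.76426564] [0.02302579 0.18686363 0.04592228] 15.05
deck z 57.140355037534874 edge [-70.7673554  -70.76535513 -70.76081577]
cheek top z 57.49948315875322 [[-29.9, -86.3], [30.8, -74.1]]
```

View pics/sz_g.png

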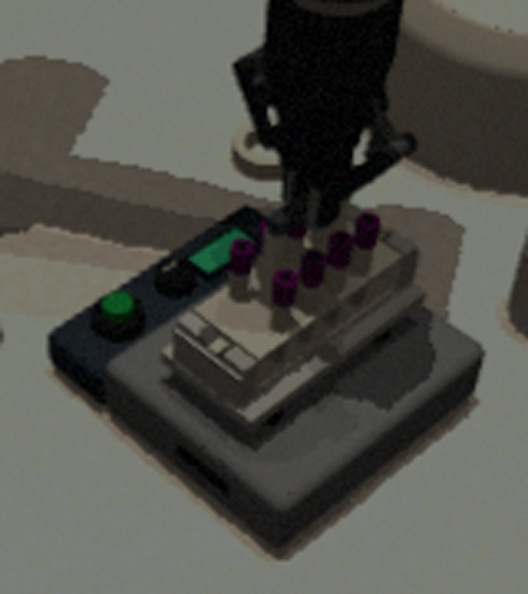

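View pics/wz_g.png

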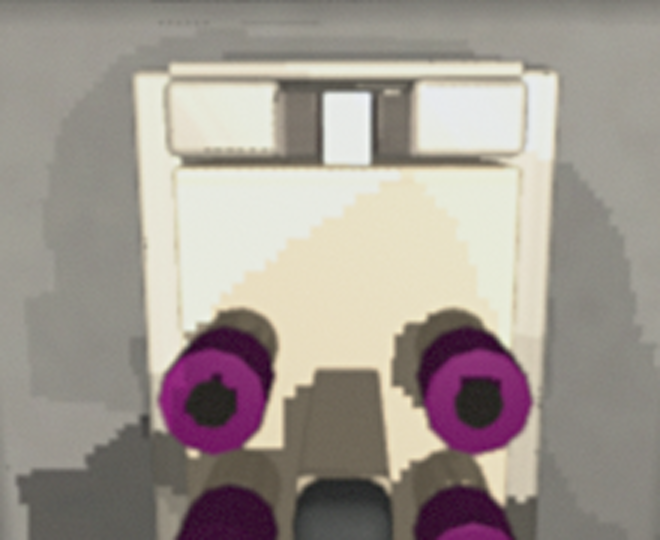

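The deck is flush with the cheeks (0.4 mm). That gap stayed the same when the push rose from 9.5 to 11.5 N, so this end is on the floor. I'll ease off, release and back out upward.

Emit:
{"op": "move_arm", "data": {
  "targets": [
    [0,0,-0.1,0,0,0,255],
    [0,0,-0.2,0,0,0,255],
    [0,0,-0.3,0,0,0,255],
    [0,0,-0.3,0,0,0,255],
    [0,0,-0.3,0,0,0,200],
    [0,0,-0.3,0,0,0,100],
    [0,0,-0.3,0,0,0,0],
    [0,0,-0.3,0,0,0,0],
    [0,0,-0.3,0,0,0,0],
    [0,0,-0.3,0,0,0,0]
  ]
}}

```text
clock: 16.4
position: [581.0, 165.5, 187.5]
ee_rot: [-0.005, 1.0, -0.001, 0.001]
contact_force: [0.7, 0.4, -0.3]
gripper_width: 85.4
```

Emit:
{"op": "move_arm", "data": {
  "targets": [
    [0,0,-1,0,0,0,0],
    [0,0,-4,0,0,0,0],
    [0,0,-9,0,0,0,0],
    [0,2,-13,0,0,0,0],
    [0,2,-13,0,0,0,0],
    [0,2,-13,0,0,0,0]
  ]
}}

```text
clock: 17.15
position: [580.2, 185.6, 317.4]
ee_rot: [-0.005, 1.0, -0.0, 0.001]
contact_force: [0.5, 0.3, 0.0]
gripper_width: 85.5
```

```bash
cat > chk.py <<'E'
import sys
from h import *
tag=sys.argv[1]
s=arm.read_state(); print(s["position"],s["contact_force"],s["clock"])
KT=cam("wrist"); im,d=arm.get_image("wrist"); cv2.imwrite(f"pics/w_{tag}.png",im)
it,dt=arm.get_image("top"); isc,_=arm.get_image("scene"); cv2.imwrite(f"pics/s_{tag}.png",isc); cv2.imwrite(f"pics/t_{tag}.png",it)
cv2.imwrite(f"pics/sz_{tag}.png",cv2.resize(isc[120:300,300:460],(528,594),interpolation=cv2.INTER_CUBIC))
for n,P,sy,cx in (("wrist",cloud(d,*KT),163,580.5),("top",cloud(dt,*cam("top"),2000),166.7,578.6)):
    c=P[(abs(P[:,0]-cx)<29)&(abs(P[:,0]-cx)>13)]; y=c[:,1]-sy
    for e in (-1,1):
        dk=c[(y*e>52)&(y*e<67)&(c[:,2]>110)&(c[:,2]<170)]; ck=c[(y*e>75)&(y*e<83)&(c[:,2]>120)&(c[:,2]<145)]
        print(n,e,"deck",len(dk),np.median(dk[:,2]) if len(dk) else None,"cheek",len(ck),np.median(ck[:,2]) if len(ck) else None)
for t in ["start_top"]:
    for cn,K in (("wrist",KT),("top",None)):
        print(cn,[(np.round(r["uv"],1),round(r["score"],2),np.round(at_z(cn,r["uv"],48,K),1)) for r in arm.tip_of(t,cn)])
hsv=cv2.cvtColor(im,cv2.COLOR_BGR2HSV)
m=cv2.inRange(hsv,(45,120,60),(75,255,255)); n,l,st,ce=cv2.connectedComponentsWithStats(m)
P=None
for i in range(1,n):
    if st[i,4]>60:
        z=np.median(d[l==i]); K,T=KT; o=np.array([(ce[i][0]-K[0,2])/K[0,0]*z,(ce[i][1]-K[1,2])/K[1,1]*z,z,1])
        print("green",st[i],ce[i],(T@o)[:3].round(1))
E
python3 chk.py h
```

```text
[580.17940529 185.62312505 317.43024956] [0.53790937 0.29424514 0.02507366] 17.15
wrist -1 deck 729 131.34162037974022 cheek 407 131.13177922943555
wrist 1 deck 198 131.17216366656504 cheek 273 131.01362901913785
top -1 deck 138 132.24175676374432 cheek 77 131.90226110453182
top 1 deck 23 132.5703184820302 cheek 7 131.0407963454004
wrist [(array([437.7, 119.8]), 0.79, array([461.7, 104.3,  48. ])), (array([324.5, 203.1]), 0.31, array([579.5, 194.6,  48. ]))]
top [(array([264.8, 223.9]), 0.73, array([570.6, 158.8,  48. ])), (array([291.6, 277.4]), 0.7, array([466.4, 104.1,  48. ]))]
green [427 106  24  24 458] [438.3580786  117.41048035] [465.7 102.1  63.4]
green [414 195  24  44 923] [425.56988082 216.43986999] [463.7 209.6  44.3]
```

View pics/w_h.png

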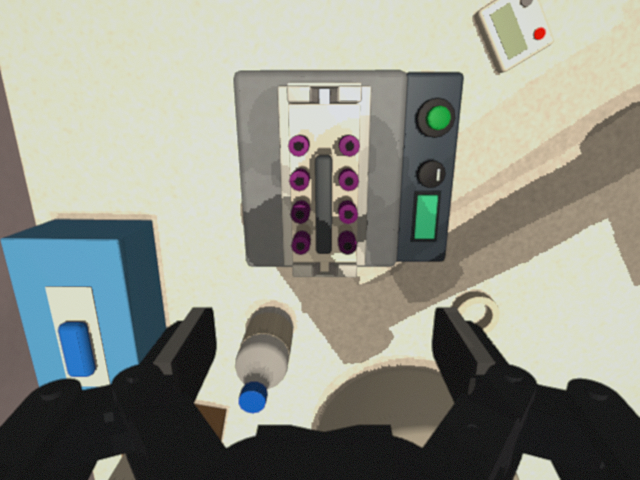

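View pics/sz_h.png

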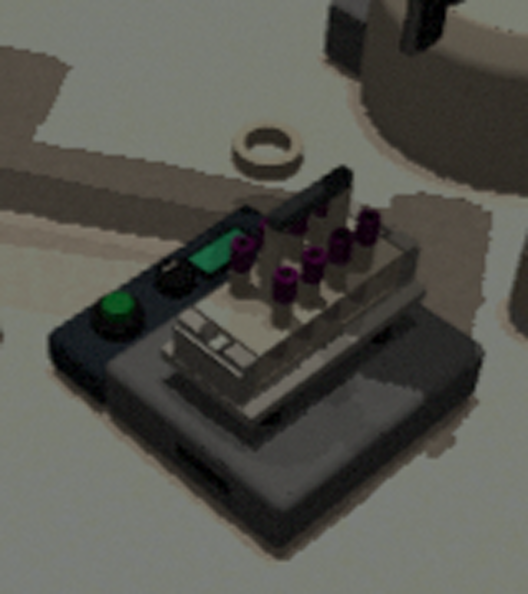

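The carrier is home: deck and cheeks are level within 0.2 mm at both ends in the wrist view, and it stands upright in the scene view. The button is at (438,117), about (465.5,102.5,63) in world. I'll shut the gripper and go to it.

Run:
```python
from h import *
delta([465.3,103,85],180.6)
```

```text
shift cm [11.59 -8.05 23.17] rot deg [-0.13 -0.01 -0.01]
```

Emit:
{"op": "move_arm", "data": {
  "targets": [
    [2.5,-1.7,0,0,0,0,255],
    [6,-4.2,0,0,0,0,255],
    [9.5,-6.6,0,0,0,0,255],
    [11.6,-8,2,0,0,0,255],
    [11.6,-8,7,0,0,0,255],
    [11.6,-8,12,0,0,0,255],
    [11.6,-8,17,0,0,0,255],
    [11.6,-8,21,0,0,0,255],
    [11.6,-8,23,0,0,0,255],
    [11.6,-8,23,0,0,0,255],
    [11.6,-8,23,0,0,0,255]
  ]
}}

```text
clock: 18.77
position: [466.5, 104.4, 88.2]
ee_rot: [-0.005, 1.0, -0.0, 0.001]
contact_force: [0.4, 0.1, -0.7]
gripper_width: -0.0
```

Run:
```python
from h import *
s=arm.read_state(); print(s["position"],s["contact_force"],s["gripper_width"])
im,d=arm.get_image("scene"); cv2.imwrite("pics/sz_i.png",cv2.resize(im[120:300,300:460],(528,594),interpolation=cv2.INTER_CUBIC))
im,d=arm.get_image("wrist"); cv2.imwrite("pics/w_i.png",im)
```

```text
[466.53977663 104.36575441  88.23165636] [ 0.3521594   0.08915473 -0.74396091] -0.039825386898754186
```

View pics/sz_i.png

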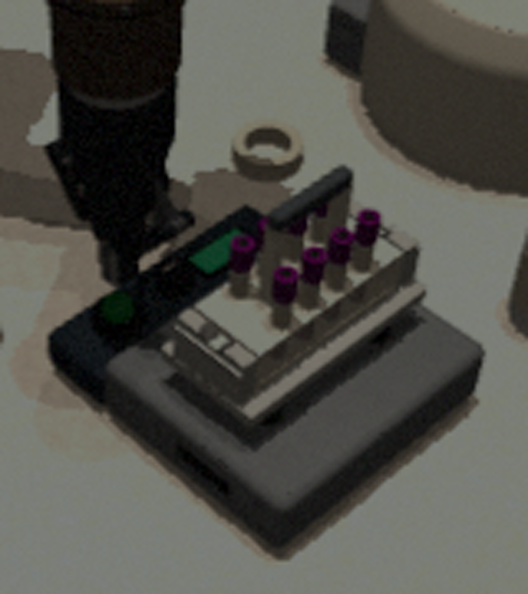

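View pics/w_i.png

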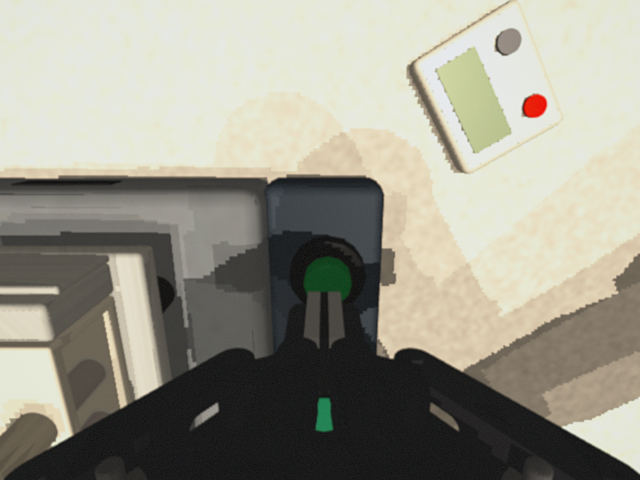

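The shut fingertips (325,300) stand right above the green button (328,278). Pressing now.

Emit:
{"op": "move_arm", "data": {
  "targets": [
    [0.05,-0.1,1.2,0,0,0,255],
    [0.05,-0.1,2.0,0,0,0,255],
    [0.05,-0.1,2.4,0,0,0,255],
    [0.05,-0.1,2.7,0,0,0,255],
    [0.05,-0.1,2.9,0,0,0,255],
    [0.05,-0.1,2.9,0,0,0,255]
  ]
}}

```text
clock: 19.62
position: [465.0, 102.8, 58.4]
ee_rot: [-0.005, 1.0, -0.001, 0.0]
contact_force: [-2.4, -0.8, 4.1]
gripper_width: -0.3
```

Emit:
{"op": "move_arm", "data": {
  "targets": [
    [0,0,0.1,0,0,0,255],
    [0,0,0.15,0,0,0,255],
    [0,0,0.15,0,0,0,255]
  ]
}}

```text
clock: 20.0
position: [465.3, 102.9, 58.0]
ee_rot: [-0.006, 1.0, -0.001, 0.001]
contact_force: [-4.5, -0.8, 10.6]
gripper_width: -0.2
```

The force jumped from 4 to 10.6 N with almost no travel, so the button is at its stop. Letting go and lifting clear.

Emit:
{"op": "move_arm", "data": {
  "targets": [
    [0,0,-0.5,0,0,0,255],
    [0,0,-2,0,0,0,255],
    [0,0,-6,0,0,0,255],
    [0,0,-11,0,0,0,255],
    [0,0,-16,0,0,0,255],
    [0,0,-21,0,0,0,255],
    [-3,3,-25,0,0,0,255],
    [-7,5,-26,0,0,0,255],
    [-11,8,-26,0,0,0,255],
    [-11,8,-26,0,0,0,255],
    [-11,8,-26,0,0,0,255]
  ]
}}

```text
clock: 21.38
position: [574.1, 184.6, 316.4]
ee_rot: [-0.005, 1.0, -0.001, 0.001]
contact_force: [-0.7, -0.7, 0.5]
gripper_width: 0.6
```

```bash
python3 chk.py j
```

```text
[574.08927791 184.56494003 316.38193715] [-0.66133984 -0.65522658  0.51593408] 21.375
wrist -1 deck 721 131.3349410324994 cheek 402 131.2030805567124
wrist 1 deck 197 131.1954216902745 cheek 263 131.0252007237014
top -1 deck 136 131.81874526876572 cheek 76 131.98322311726577
top 1 deck 67 131.28193638363837 cheek 34 131.59133818570137
wrist [(array([434.6, 121.5]), 0.57, array([459. , 104.8,  48. ]))]
top [(array([291.9, 277.1]), 0.58, array([467. , 103.5,  48. ]))]
green [421 107  24  24 466] [432.41416309 118.55364807] [465.8 102.   63.3]
green [409 196  24  45 941] [420.47290117 217.76301807] [463.6 209.8  44.3]
```

View pics/s_j.png

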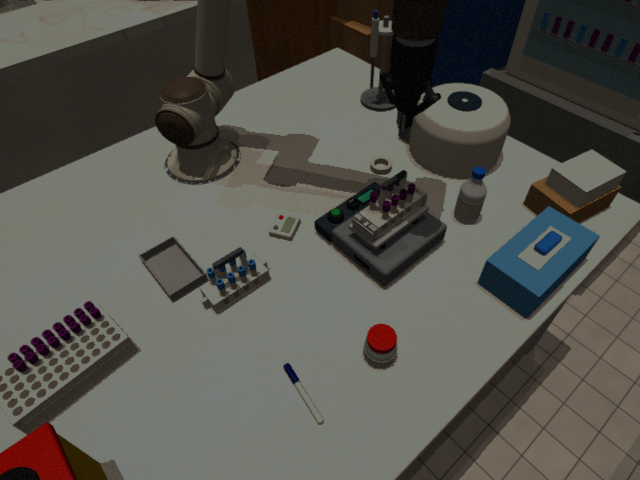

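View pics/w_j.png

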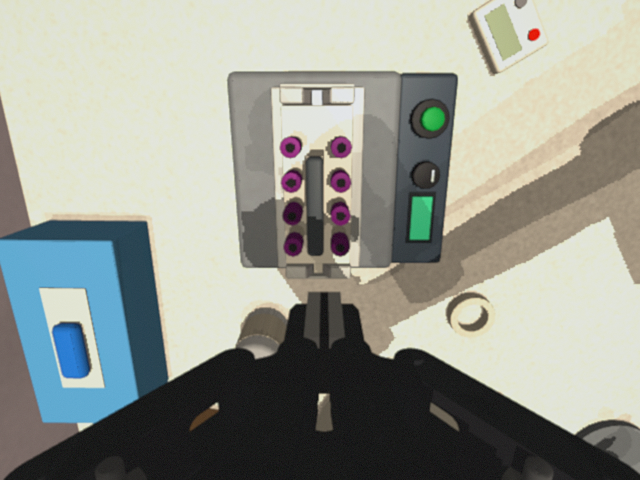

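The scene view shows the purple carrier seated on the shaker at (390,210). The blue carrier (235,280), jar, marker, timer, dish and wash bottle have not moved. The button at (433,118) in the wrist view is back at its released height of 63.3 mm, and the gripper is clear of everything.

```bash
python3 -c "
from bench import arm
print(arm.job_done(), arm.read_state()['clock'])"
```

```text
the job is handed in; nothing more can be done
the job is handed in; nothing more can be done
```

The purple-capped carrier is seated on the shaker and the start button has been pressed and released. I handed the job in at about 21.5 s of the 58 s allowed; the hand-in gave no verdict.

- **Placing:** I gripped the carrier by its handle and slid the ears into the slots in small steps, checking the force after each one. The highest load read on the floating head was about 11.5 N including the carrier's weight, which by the stated mounts is 4 to 5 mm of sink. I then eased off and released it.
- **Seating check:** After release and again at the end, the deck was level with the cheeks within 0.2 mm at both ends in the wrist camera.
- **Start button:** I pressed it to its stop, where the force rose from 4 to 10.6 N with almost no further travel. After letting go it was back at its released height (63.3 mm, against 63.4 mm before).
- **Other things on the bench:** The scene picture shows the blue carrier and the other items where they were. The gripper was clear of everything.

**Disagreements:** The wrist and top cameras differed by a steady 4 mm or so along y, so I aligned the carrier and shaker using the same camera. The top camera's deck and cheek heights were coarser: they differed by up to 1.5 mm at the far end just after release, on only a few pixels, and by 0.3 mm at the end.

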